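# Air the stained specimen under the amber dish lid

## Robot

A 7-joint arm with a two-finger parallel gripper is mounted at the origin on the work surface; the furniture and walls round the work are solid. World frame = base frame: x ahead of the robot, y to its left, z up, the work surface at z = 0. Lengths are in m, angles in rad, forces in N, time in s.
With the tool pointing down it reaches from about 0.425 to 0.925 m from the base axis. Payload 6.8 kg.
Tool frame: the origin (TCP) lies midway between the tips of the shut fingers; the grasp point (between the pads) lies r.grip_point_offset behind it (r.grip_point_offset is the distance from the TCP to the grasp point, in m); z points along the fingers, y is the line along which they close (so a half turn about z gives the same grasp; the last joint's range is limited). The gripper opens to 85 mm and grips with 20 to 120 N. Pads are 22 mm wide; open, the fingers measure 114 mm over their backs; the gripper's body (76 mm by 85 mm) begins 54 mm behind the grasp point. The pads swing forward as they close: fully open they stand 13 mm farther back than shut.
Start: joints at [1.14, 0.477, 0.022, 1.555, -0.011, 1.109, -0.083], TCP at [0.214, -0.64, 0.206] pointing down, gripper open.
Joint ranges: [-2.96, 2.96], [-0.34, 2.1], [-1.41, 1.46], [0.24, 2.44], [-1.37, 4.51], [0.17, 1.92], [-2.96, 2.96]. Speed limits (rad/s): [2.39, 2.39, 3.14, 3.14, 3.14, 3.14, 3.14].

## Interface

Orientations are given as a rotation vector (axis times angle).
In Python, from bench import r gives the robot as it stands. The module is installed in compiled form; this text tells all that it offers.
- The arm moves only by the shell command python3 -m crank 'ROWS' [FORCE]. ROWS is JSON, a list of rows, each a list of 5 numbers: the shift along the world's x, y, z in units of 200 mm (1.0 is 200 mm), then the turn about the world's z in units of 45 degrees (1.0 is 45 degrees), then the opening, from -1 (shut) to 1 (fully open). In form: [[dx, dy, dz, turn, jaw], ...]. A call has 1 to 8 rows; each row shifts and turns the commanded pose from where the row before left it; what a row does not reach is not made up. A row lasts 1/12 s, in which the tool goes at most 41.7 mm and 7.16 degrees, less where a joint would pass 70% of its speed; a pose out of reach is approached as far as the arm can. A call with a number of a shift or a turn outside -1 to 1 is refused whole. A call with a gripper value outside its range is refused whole. The fingers move at their own pace and stop on an object; FORCE is the grip in N (left out, the last holds). Time passes only in rows, so rows that do not move let the fingers close. It gives the time, the measured TCP pose, the force, the opening and the grip force at its end, in the units of the state.
- r.get_obs(): the state, without advancing time (a new reading comes with each control period).
- r.grab_frame(name): name is "scene" or "top" or "wrist"; returns the picture (480x640x3 uint8, blue, green, red); there is no depth.
- r.camera_model(name): a dict with "fx", "fy", "cx", "cy" (pixels), "R" (3x3) and "t" (3): a world point X has camera coordinates R X + t. Camera axes: x right, y down, z forward; pixel columns grow to the right and rows downward; lengths in m; the calibration is good to about 2 mm. A picture is of the moment at which its call begins: read the wrist's pose just before it. camera_model takes no time and is no camera call; for the wrist camera it gives the pose at the moment of the call.
- r.hand_in(): hands the job in; it is judged then, once.
The state is a dict: "clock": time; "joints": joint angles; "qvel": joint speeds; "tau": joint torques, N m; "tcp_pos": TCP position; "orientation": TCP orientation; "contact_force": force on the tool from outside, world axes, zero at the start; "moment": the same for the moment, N m; "grip_width": finger opening in m; "gripper_force": force on a finger pad.
Only numpy, scipy, OpenCV 4.12 (cv2) and the standard library are available. Lean on these libraries where they do the work, as an engineer would, in place of code of your own. Each camera call takes 0.05 s, during which the arm holds its last target. There are 200 camera calls.

## Task

Two glass dishes sit in the stage holder under one hold-down bar; the one with the amber lid has misted up inside and must be aired. Swing the bar aside off both lids, tip the amber lid up by one edge until that edge is just clear of its dish, with the opposite edge still hooked over the rim, and hold it open like that for two seconds; then lower it so that it sits flat and centred on its dish again and swing the bar back across the middle of both lids. Do not take the lid off, leave the clear-lidded dish alone, and do not knock the wash bottle, the objective, the vial or the timer that stand close by.

Things in the scene. Friction and masses are not known exactly. Their poses are not given: they have to be found in the camera images.
- holder: two-dish stage holder, fixed (its place and yaw vary): black plate 90 (x) x 160 (y) x 10 mm high, origin at the centre of its underside, z up. Two round recesses 55.5 mm wide and 4 mm deep at y = +42 and -42 mm hold one dish each (either dish may be in either one). A steel post 8 mm thick at the centre carries the bar.
- bar (a joint): angle of the hold-down bar about the post at the holder's centre, rad: 0 = along the holder's y axis, across both lids; positive is counter-clockwise from above. Turns -1.6 to 1.6 with light friction (0.04 N m), stays where left; clear of both lids beyond 1.0 either way. Bar: aluminium, 56 x 10 mm, pivoted at mid-length, 24.5 to 29.5 mm above the desk, so it passes 2 mm above seated lids.
- bar_grip (a point): centre of the red wing grip on top of the bar, on the pivot axis, 39 mm above the desk. The wing is 9 mm thick, 30 mm long (along the bar) and 20 mm high (29 to 49 mm above the desk); its x axis points across the bar, its y axis along it.
- dish_amber: the glass dish that the amber lid covers: 54 mm outside diameter, 14 mm high, wall 2 mm; origin at the centre of its underside, z up. It stands loose in its recess (floor 6 mm above the desk), so that its rim is 20 mm above the desk.
- lid_amber: amber glass lid, round: 63 mm outside, 59 mm inside diameter, 8.5 mm high, top 2.5 mm thick, skirt 6 mm deep, 35 g; grip it across the diameter. Origin at the centre of its open lower edge, z up. Seated, it rests on the dish's rim, origin 8 mm above the dish's (14 mm above the desk, 4 mm above the plate), 2.5 mm play all round. A raised edge is clear of the rim from about 0.11 rad of tilt.
- dish_clear: the other dish, of the same size, under the clear lid.
- lid_clear: the clear glass lid, of the same size as the amber one; leave it alone.
- edge_0 (a point): point on the lower edge of the amber lid's skirt, 30.5 mm from its axis along the lid's +x axis
- edge_1 (a point): point on the lower edge of the amber lid's skirt, 30.5 mm from its axis along the lid's +y axis
- edge_2 (a point): point on the lower edge of the amber lid's skirt, 30.5 mm from its axis along the lid's -x axis
- edge_3 (a point): point on the lower edge of the amber lid's skirt, 30.5 mm from its axis along the lid's -y axis
- wash_bottle: tall white wash bottle standing loose near the holder: round body 69 mm in diameter and 138 mm high, neck and cap to 178 mm, thin spout to 244 mm. Origin on the desk; the axis of the round body is 26 mm from it along the bottle's +y axis, the spout reaches 60 mm from it along -y.
- objective: microscope objective standing loose near the holder, 35 mm in diameter, 50 mm high; origin at the centre of its underside.
- vial: small amber bottle with black cap standing loose near the holder, 27 mm in diameter, 70 mm high; origin at the centre of its underside.
- timer: flat black bench timer lying loose near the holder, 62 x 62 x 18 mm; origin at the centre of its underside.

How it is judged:
On the way, in this order (a step that is already met when the one before it is completed fails the run):
1. the bar is swung clear of both lids ((value of joint bar above 0.95 rad or value of joint bar below -0.95 rad)), for 0.2 s.
2. the amber lid is held tipped, one edge just clear of the dish (tilt 0.11 to 0.5 rad), for 1.5 s (angle between lid_amber's own z axis and vertical between 0.11 and 0.5 rad), for 1.5 s.
3. the amber lid is seated flat and centred on its dish again (horizontal distance between lid_amber and dish_amber below 0.003 m and z of lid_amber in the frame of dish_amber below 0.0095 m and angle between lid_amber's own z axis and vertical below 0.04 rad), for 0.3 s.
At the end, for the whole second after the job is handed in: the amber lid lies flat on its dish (axis within 3 mm of the dish's, tilt under 0.04 rad, origin less than 9.5 mm above the dish's), the dish stands in its recess, the bar lies across both lids (joint between -0.25 and 0.25 rad), all is at rest and released (all of step 3 and value of joint bar between -0.25 and 0.25 rad and z of dish_amber in the frame of holder below 0.0075 m and angle between dish_amber's own z axis and vertical below 0.03 rad and linear speed of lid_amber below 0.01 m/s); the robot touches nothing.
It fails at once if the amber lid is taken off: all of its lower edge is above the rim of its dish (z of each of edge_0, edge_1, edge_2, edge_3 in the frame of dish_amber above 0.0155 m).
It fails at once if the amber lid is tipped far beyond just clear (over 0.6 rad) (angle between lid_amber's own z axis and vertical above 0.6 rad).
It fails at once if the clear-lidded dish is disturbed (lid moved by over 5 mm or tipped, or dish moved by over 5 mm) (distance of any of lid_clear, dish_clear from where it was at the start of the episode above 0.005 m or angle between lid_clear's own z axis and vertical above 0.1 rad).
It fails at once if the wash bottle, objective, vial or timer is knocked (moved by over 15 mm or tipped over 0.35 rad) (distance of any of wash_bottle, objective, vial, timer from where it was at the start of the episode above 0.015 m or angle between any of wash_bottle, objective, vial, timer's own z axis and vertical above 0.35 rad).
It also fails if it takes over 70 s, if anything falls off the work surface, if the arm or the gripper's body presses on something with over 40 N, if the wrist force passes 120 N, or if a joint passes its speed limit or range.

## Working session

There is one attempt and no reset: what is moved stays moved. The work goes in short steps, Python scripts to look and compute and a shell command to move; the robot and the scene stay as the last step left them, time stands still between calls to the robot, and variables do not carry over. Pictures are saved under pics/ and viewed, at most 10 in all, crops included, and the job is handed in when it is done.

```bash
mkdir -p pics; python3 - <<'E'
from bench import r
import cv2,numpy as np
np.set_printoptions(precision=4,suppress=True)
for n in("top","scene"):
    cv2.imwrite(f"pics/{n}0.png",r.grab_frame(n)); c=r.camera_model(n); print(n,c)
o=r.get_obs();print(o['clock'],o['tcp_pos'],o['orientation'],o['grip_width'],r.grip_point_offset)
E
```

```text
top {'fx': 459.3512353735494, 'fy': 459.3512353735494, 'cx': 314.0544224315914, 'cy': 237.56135918100657, 'R': array([[ 0.0179, -0.9998, -0.0096],
       [-0.9988, -0.0174, -0.0463],
       [ 0.0461,  0.0104, -0.9989]]), 't': array([-0.0014,  0.4864,  0.8951])}
scene {'fx': 602.4058443016077, 'fy': 602.4058443016077, 'cx': 317.15267276482183, 'cy': 233.78013289844634, 'R': array([[ 0.901 , -0.4336, -0.0158],
       [-0.3472, -0.6986, -0.6257],
       [ 0.2603,  0.5692, -0.7799]]), 't': array([-0.4522,  0.2166,  0.9774])}
0.1 [ 0.2139 -0.6396  0.2055] [-3.0992 -0.5046  0.0006] 0.08535087693247455 0.0187
```

View pics/top0.png

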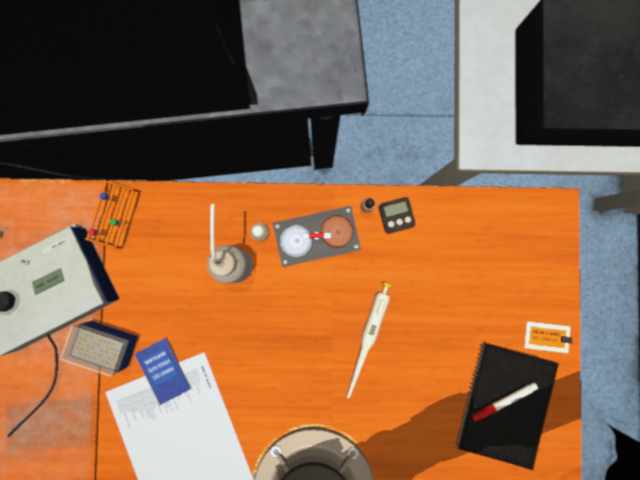

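View pics/scene0.png

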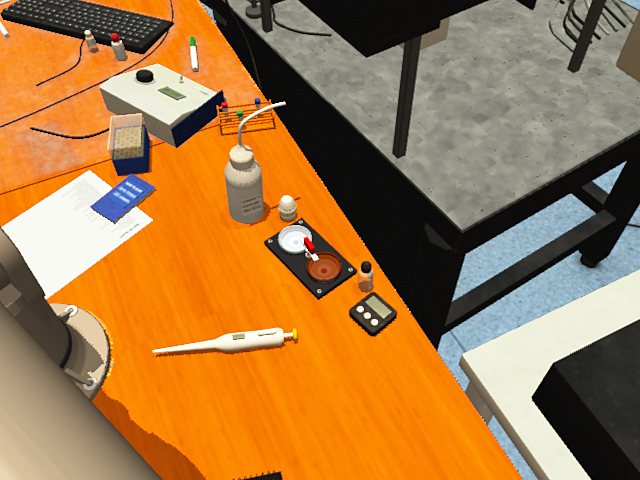

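Top view: holder centred near (317,236), clear lid (296,241), amber lid (338,231), bottle (230,263), objective (260,231), vial (368,205), timer (397,215). I'll enlarge that area.

```bash
cat > h.py <<'E'
from bench import r
import cv2,numpy as np
np.set_printoptions(precision=4,suppress=True)
def ray(c,u,v,z):
    d=c['R'].T@np.array([(u-c['cx'])/c['fx'],(v-c['cy'])/c['fy'],1]); o=-c['R'].T@c['t']
    return (o+d*(z-o[2])/d[2])[:2]
def proj(c,X):
    p=c['R']@np.array(X)+c['t']; return np.array([c['fx']*p[0]/p[2]+c['cx'],c['fy']*p[1]/p[2]+c['cy']])
E
python3 - <<'E'
from h import *
c=r.camera_model("top")
im=cv2.imread("pics/top0.png")[180:300,200:360+60]
cv2.imwrite("pics/top0c.png",cv2.resize(im[:,:],None,fx=3.6,fy=3.6,interpolation=cv2.INTER_CUBIC))
for n,u,v,z in[("hold",317,236,.0),("clear",296,241,.0225),("amber",338,231,.0225)]: print(n,ray(c,u,v,z))
E
```

```text
hold [0.4901 0.0015]
clear [0.4785 0.0422]
amber [ 0.4994 -0.0393]
```

View pics/top0c.png

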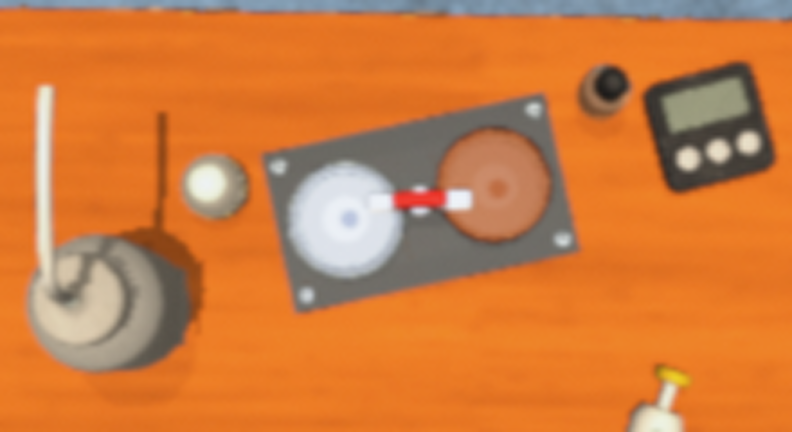

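Crop shows plate corners (263,155), (544,94), (578,249), (298,311), clear lid (346,219), amber (494,185), and the bar from (372,203) to (472,199), i.e. about 10° off the holder's axis. Working out the poses.

```bash
python3 - <<'E'
from h import *
c=r.camera_model("top"); f=lambda u,v,z: ray(c,u/3.6+200-.36,v/3.6+180-.36,z)
C=[f(*p,.01) for p in[(263,155),(544,94),(578,249),(298,311)]]
print("corners",C,"centre",np.mean(C,0))
d=C[0]-C[1]+C[3]-C[2]; print("len",np.linalg.norm(d)/2,"yaw of +y",np.degrees(np.arctan2(-d[0],d[1])))
b=f(372,203,.0295)-f(472,199,.0295); print("bar yaw",np.degrees(np.arctan2(-b[0],b[1])),"wing",f(419,199,.049))
a=f(494,185,.0225);k=f(346,219,.0225);print("amber",a,"clear",k,"mid",(a+k)/2)
for n,u,v,z in[("obj",208,183,.05),("vialcap",612,82,.07),("bottle cap",66,295,.178),("bottle body",100,300,.138),("spout",45,87,.244),("timer",710,127,.018)]:print(n,f(u,v,z))
o=r.get_obs();from scipy.spatial.transform import Rotation as R
print(R.from_rotvec(o['orientation']).as_matrix())
E
```

```text
corners [array([0.5144, 0.0897]), array([ 0.5507, -0.0643]), array([ 0.4658, -0.0841]), array([0.4291, 0.0686])] centre [0.49   0.0025]
len 0.15762780611195792 yaw of +y 13.380254377406906
bar yaw 3.2918047289418597 wing [0.4897 0.0032]
amber [ 0.4993 -0.0371] clear [0.4795 0.0427] mid [0.4894 0.0028]
obj [0.4961 0.1142]
vialcap [ 0.5505 -0.095 ]
bottle cap [0.4373 0.1594]
bottle body [0.4348 0.152 ]
spout [0.5228 0.1559]
timer [ 0.5333 -0.1543]
[[ 0.9483  0.3172 -0.0006]
 [ 0.3172 -0.9483  0.0015]
 [-0.0001 -0.0016 -1.    ]]
```

```bash
python3 -m crank '[[0.08,0.19,0,0.15,0],[0.08,0.19,0,0.15,0],[0.08,0.19,0,0.15,0],[0.08,0.19,0,0.15,0],[0.08,0.19,0,0.15,0],[0.08,0.19,0,0.15,0],[0.08,0.19,0,0.15,0],[0.08,0.19,0,0.15,0]]' 25; python3 -m crank '[[0.08,0.19,0,0.15,0],[0.08,0.19,0,0.15,0],[0.08,0.19,0,0.15,0],[0.08,0.19,0,0,0],[0.08,0.19,0,0,0],[0.08,0.19,0,0,0],[0.08,0.19,0,0,0],[0,0,0,0,0]]'
```

```text
clock: 0.77
tcp_pos: [0.3422, -0.3341, 0.2063]
orientation: [-2.528, -1.865, 0.001]
contact_force: [0.7, -0.2, -0.3]
grip_width: 0.0425
gripper_force: 0.0
clock: 1.43
tcp_pos: [0.4568, -0.0616, 0.2071]
orientation: [-2.155, -2.286, -0.007]
contact_force: [1.3, -0.4, 0.3]
grip_width: 0.0425
gripper_force: 0.0
```

```bash
python3 -m crank '[[0.08,0.16,-0.1,0,0],[0.086,0.162,-0.1,0,0],[0,0,-0.1,0,0],[0,0,0,0,0],[0,0,0,0,0]]'
python3 - <<'E'
from h import *
o=r.get_obs();c=r.camera_model("wrist");im=r.grab_frame("wrist");cv2.imwrite("pics/w1.png",im)
print(o['tcp_pos'],o['orientation'])
for n,X in[("hold",[.49,.0028,.049]),("amber",[.4993,-.0371,.0225]),("TCPfloor",[*o['tcp_pos'][:2],.049])]:print(n,proj(c,X))
E
```

```text
clock: 1.85
tcp_pos: [0.486, -0.0062, 0.1455]
orientation: [-2.165, -2.273, 0.004]
contact_force: [-0.7, 0.3, -0.1]
grip_width: 0.0427
gripper_force: 0.0
[ 0.486  -0.0062  0.1455] [-2.1652 -2.2728  0.0038]
hold [330.7266 213.9264]
amber [340.2575 258.9117]
TCPfloor [323.7236 227.3332]
```

View pics/w1.png

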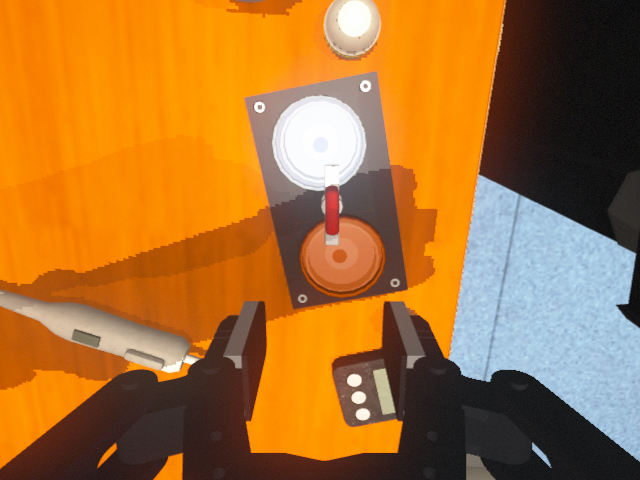

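Wrist view: wing centre near (332,210), amber centre (340,256), clear centre (320,144); bar is upright in the picture, so it's aligned with the fingers.

```bash
python3 - <<'E'
from h import *
c=r.camera_model("wrist")
# post/pivot plate around (332,205) at z .0295 ; bar ends
for n,u,v,z in[("wing",332,210,.047),("wingtop",333,188,.049),("wingbot",332,234,.049),("barA",332,166,.0295),("barB",332,243,.0295),("amber",342,256,.0225),("clear",319.5,142,.0225)]:print(n,ray(c,u,v,z))
for u,v in[(246,99),(375,73),(407,289),(294,308)]:print(ray(c,u,v,.01))
E
```

```text
wing [0.4918 0.004 ]
wingtop [0.4916 0.0186]
wingbot [ 0.4926 -0.0113]
barA [0.4908 0.0294]
barB [ 0.4936 -0.024 ]
amber [ 0.5015 -0.0358]
clear [0.4819 0.0438]
[0.4313 0.0685]
[0.5164 0.0888]
[ 0.5538 -0.0651]
[ 0.4674 -0.0854]
```

```bash
python3 -m crank '[[0.025,0.047,-0.15,0,0],[0,0,-0.15,0,0],[0,0,-0.15,0,0],[0,0,-0.1,0,0],[0,0,0,0,0],[0,0,0,0,0],[0,0,0,0,0]]'
```

```text
clock: 2.48
tcp_pos: [0.4937, 0.0029, 0.0383]
orientation: [2.168, 2.271, 0.003]
contact_force: [-0.3, 0.1, -0.2]
grip_width: 0.0422
gripper_force: 0.0
```

```bash
python3 -m crank '[[-0.012,0,-0.022,0,0],[0,0,0,0,0],[0,0,0,0,-1],[0,0,0,0,-1],[0,0,0,0,-1],[0,0,0,0,-1],[0,0,0,0,-1],[0,0,0,0,-1]]' 30
```

```text
clock: 3.15
tcp_pos: [0.4899, 0.0036, 0.0321]
orientation: [-2.168, -2.274, -0.0]
contact_force: [0.0, 0.8, -0.2]
grip_width: 0.0003
gripper_force: 0.0
```

```bash
python3 - <<'E'
from h import *
a=r.grab_frame("wrist");s=r.grab_frame("scene")
s=cv2.resize(s[190:310,240:400],(640,480),interpolation=cv2.INTER_CUBIC)
cv2.imwrite("pics/w2.png",np.hstack([cv2.resize(a,(400,300)),cv2.resize(s,(400,300))]))
E
```

```text
(no output)
```

View pics/w2.png

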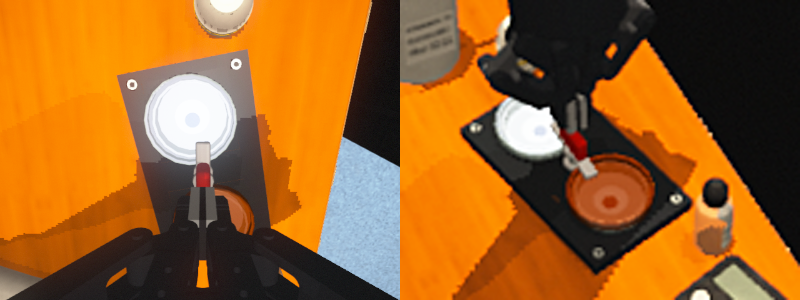

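```bash
python3 - <<'E'
from h import *
o=r.get_obs();print(o['tcp_pos'],o['grip_width'],o['gripper_force'])
t=np.array(o['tcp_pos']);s=r.grab_frame("scene");c=r.camera_model("scene")
w=r.grab_frame("wrist");cw=r.camera_model("wrist")
k=6;x0,y0=275,205
S=cv2.resize(s[y0:y0+80,x0:x0+66],None,fx=k,fy=k,interpolation=cv2.INTER_CUBIC)
W=cv2.resize(w[200:400,240:405],(396,480),interpolation=cv2.INTER_CUBIC)
for X,col in[(t,(0,255,0)),(t+[0,0,.0187],(255,255,0)),([.491,.0032,.049],(255,0,255)),([.491,.0032,.029],(255,0,0))]:
    p=(proj(c,X)-[x0,y0])*k+k/2;cv2.circle(S,tuple(int(v) for v in p),3,col,-1)
    p=(proj(cw,X)-[240,200])*2.4;cv2.circle(W,tuple(int(v) for v in p),3,col,-1);
cv2.imwrite("pics/w3.png",np.hstack([S,W]))
E
```

```text
[0.4899 0.0036 0.032 ] 0.00019947838231103835 0.0
```

View pics/w3.png

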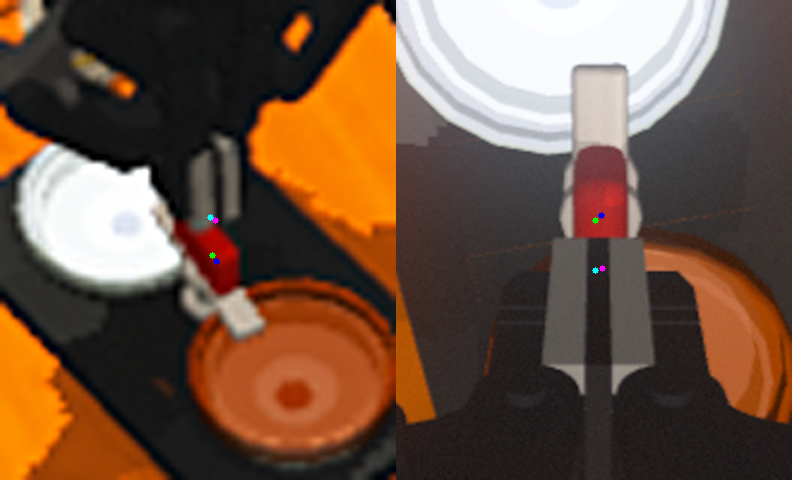

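The pictures show the shut fingertips around the wing's top, not at its foot. I'll check the tip height from the wrist picture, using the finger's bottom edge at rows ≈299, columns ≈305–345.

```bash
python3 - <<'E'
from h import *
o=r.get_obs();t=np.array(o['tcp_pos']);c=r.camera_model("wrist");cs=r.camera_model("scene")
print("cam",-c['R'].T@c['t'])
for h in(0,.005,.01,.015,.02,.025):
  print(h,[proj(c,t+[x,.011,h]).round(0).tolist() for x in(-.01,0,.01)],proj(cs,t+[0,-.011,h])*6-[275*6,205*6])
E
```

```text
cam [0.4864 0.0815 0.1989]
0 [[300.0, 267.0], [324.0, 268.0], [348.0, 269.0]] [225.4048 279.0033]
0.005 [[300.0, 271.0], [324.0, 272.0], [349.0, 274.0]] [225.0382 268.8402]
0.01 [[299.0, 276.0], [324.0, 277.0], [350.0, 278.0]] [224.6689 258.6029]
0.015 [[298.0, 281.0], [324.0, 282.0], [350.0, 284.0]] [224.2969 248.2906]
0.02 [[297.0, 287.0], [324.0, 288.0], [351.0, 289.0]] [223.9221 237.9024]
0.025 [[297.0, 292.0], [324.0, 294.0], [352.0, 295.0]] [223.5446 227.4375]
```

```bash
python3 -m crank '[[0,0,-0.01,0,-1],[0,0,-0.01,0,-1],[0,0,0,0,-1]]';python3 -m crank '[[0,0,-0.005,0,-1],[0,0,-0.005,0,-1],[0,0,0,0,-1]]'
```

```text
clock: 3.6
tcp_pos: [0.4896, 0.0035, 0.0276]
orientation: [-2.167, -2.274, 0.001]
contact_force: [-0.9, -0.4, -0.5]
grip_width: -0.0
gripper_force: 0.0
clock: 3.85
tcp_pos: [0.4898, 0.0036, 0.0258]
orientation: [-2.167, -2.274, 0.0]
contact_force: [1.0, -0.0, -0.0]
grip_width: 0.0003
gripper_force: 0.0
```

```bash
python3 -m crank '[[0,0,-0.005,0,-1],[0,0,-0.005,0,-1],[0,0,0,0,-1]]';python3 -m crank '[[0,0,-0.005,0,-1],[0,0,-0.005,0,-1],[0,0,0,0,-1]]'; python3 - <<'E'
from h import *
s=r.grab_frame("scene");w=r.grab_frame("wrist")
k=6;x0,y0=275,205
S=cv2.resize(s[y0:y0+80,x0:x0+66],None,fx=k,fy=k,interpolation=cv2.INTER_CUBIC)
W=cv2.resize(w[200:400,240:405],(396,480),interpolation=cv2.INTER_CUBIC)
cv2.imwrite("pics/w4.png",np.hstack([S,W]))
E
```

```text
clock: 4.1
tcp_pos: [0.49, 0.0036, 0.0242]
orientation: [2.168, 2.274, -0.0]
contact_force: [-0.8, -1.0, 2.4]
grip_width: -0.0005
gripper_force: 0.9
clock: 4.35
tcp_pos: [0.4902, 0.0035, 0.0239]
orientation: [2.167, 2.273, -0.001]
contact_force: [-7.9, -1.3, 26.5]
grip_width: -0.0001
gripper_force: 12.8
```

View pics/w4.png

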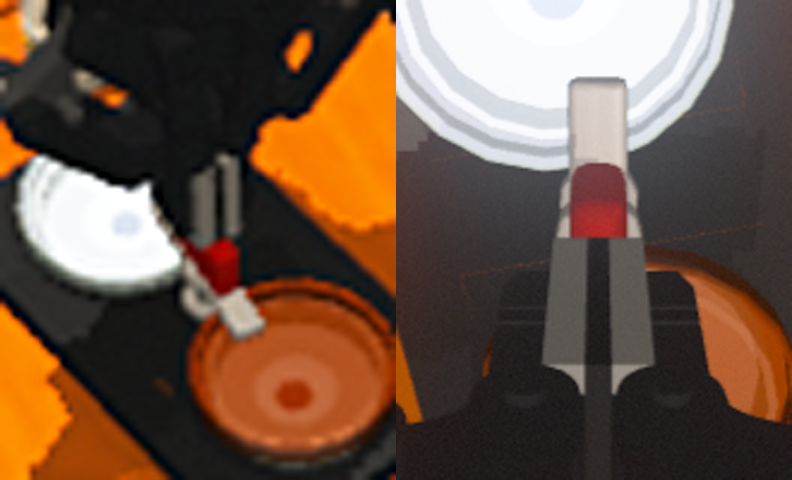

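Contact with the wing top (49 mm) at TCP z = 24 mm: the real fingertips are 25 mm behind the reported TCP. Back off, open, go down to TCP ≈ 8 mm, and grip.

```bash
python3 -m crank '[[0.005,0,0.025,0,-1],[0,0,0,0,0],[0,0,0,0,0],[0,0,0,0,0],[0,0,-0.03,0,0],[0,0,-0.03,0,0],[0,0,-0.03,0,0],[0,0,0,0,0]]' 25; python3 -m crank '[[0,0,0,0,-1],[0,0,0,0,-1],[0,0,0,0,-1],[0,0,0,0,-1],[0,0,0,0,-1],[0,0,0,0,-1]]'
```

```text
clock: 5.12
tcp_pos: [0.4896, 0.0035, 0.0074]
orientation: [-2.166, -2.273, 0.003]
contact_force: [-0.3, -0.3, 0.9]
grip_width: 0.0426
gripper_force: 0.0
clock: 5.62
tcp_pos: [0.4905, 0.0036, 0.0092]
orientation: [-2.167, -2.274, 0.001]
contact_force: [-3.1, 0.0, 2.6]
grip_width: 0.0085
gripper_force: 27.0
```

```bash
python3 -m crank '[[0,0,0,-0.145,-1],[0,0,0,-0.145,-1],[0,0,0,-0.145,-1],[0,0,0,-0.145,-1],[0,0,0,-0.145,-1]]'; python3 -m crank '[[0,0,0,-0.145,-1],[0,0,0,-0.145,-1],[0,0,0,-0.145,-1],[0,0,0,-0.145,-1],[0,0,0,-0.145,-1],[0,0,0,0,-1],[0,0,0,0,-1]]'
```

```text
clock: 6.03
tcp_pos: [0.4907, 0.0036, 0.0092]
orientation: [2.723, 1.566, -0.0]
contact_force: [-2.2, -0.0, 1.3]
grip_width: 0.0084
gripper_force: 26.8
clock: 6.62
tcp_pos: [0.4908, 0.0033, 0.0092]
orientation: [3.05, 0.751, -0.0]
contact_force: [-2.6, -1.4, 3.6]
grip_width: 0.0082
gripper_force: 26.9
```

```bash
python3 -m crank '[[0,0,0,0,-0.3],[0,0,0,0,-0.3],[0,0,0,0,-0.3],[0,0,0.15,0,-0.3],[0,0,0.15,0,-0.3],[-0.052,-0.086,0.05,-0.106,-1],[-0.05,-0.08,0,-0.106,-1],[-0.05,-0.08,0,-0.106,-1]]' 40; python3 -m crank '[[0,0,-0.1,0,-1],[0,0,-0.1,0,-1],[0,0,0,0,-1],[0,0,0,0,-1]]'
cat > look.py <<'E'
from h import *; import sys
n=sys.argv[1]
o=r.get_obs();t=np.array(o['tcp_pos']);s=r.grab_frame("scene");w=r.grab_frame("wrist");c=r.camera_model("wrist")
S=cv2.resize(s[200:310,250:370],(440,400),interpolation=cv2.INTER_CUBIC)
W=cv2.resize(w,(360,270))
W=cv2.resize(w[120:400,200:440],(343,400))
cv2.imwrite(f"pics/{n}.png",np.hstack([S,W]));print(t,o['orientation'],o['contact_force'],o['grip_width'])
E
python3 look.py w5
```

```text
clock: 7.28
tcp_pos: [0.4613, -0.0461, 0.0802]
orientation: [3.121, 0.357, 0.005]
contact_force: [-0.4, 0.4, 0.1]
grip_width: 0.0003
gripper_force: 0.0
clock: 7.62
tcp_pos: [0.4599, -0.0455, 0.0387]
orientation: [-3.12, -0.362, 0.003]
contact_force: [1.5, -0.6, -0.9]
grip_width: 0.0005
gripper_force: 0.0
[ 0.4599 -0.0455  0.0387] [-3.1203 -0.3618  0.0029] [ 1.4808 -0.5894 -0.8599] 0.000459552807043078
```

View pics/w5.png

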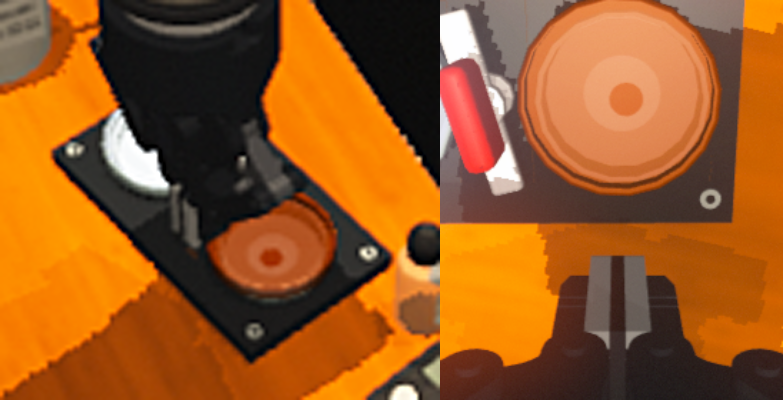

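Bar is aside. Amber lid centre at wrist pixel ≈(327,187), lid edges columns 256–394, finger edge at row ≈299. Checking the radial gap.

```bash
python3 - <<'E'
from h import *
c=r.camera_model("wrist");t=np.array(r.get_obs()['tcp_pos'])
e=np.array([np.cos(.2315),np.sin(.2315)]);f=np.array([-e[1],e[0]])
L=ray(c,326.7,187,.0225);print("lid",L,"radial/lat from tcp",(L-t[:2])@e,(L-t[:2])@f)
# lid edges: extreme rows/cols of top disc
for u,v in[(256,186),(394,186),(326,254)]:print((ray(c,u,v,.0175)-t[:2])@e,(ray(c,u,v,.0175)-t[:2])@f)
for col in(306,326,345):
  p=ray(c,col,299,t[2]+.025)-t[:2];print("finger edge",p@e,p@f)
E
```

```text
lid [ 0.5028 -0.0374] radial/lat from tcp 0.04237523438222438 -0.0017553702890948954
0.041877397393486164 0.02960934032867036
0.041815509472512336 -0.03167474496139423
0.009743080305527901 -0.0014939046493243088
finger edge 0.009567443136887501 0.005982719452234212
finger edge 0.00956015019106474 -0.0012665756453379444
finger edge 0.00955322190159216 -0.008153396983243816
```

```bash
python3 -m crank '[[0.007,0.002,-0.1,0,-1],[0,0,-0.09,0,-1],[0,0,0,0,-1],[0,0,0,0,-1]]'; python3 -m crank '[[0,0,-0.005,0,-1],[0,0,-0.005,0,-1],[0,0,0,0,-1]]'; python3 -m crank '[[0,0,-0.005,0,-1],[0,0,0,0,-1]]'
```

```text
clock: 8.05
tcp_pos: [0.4619, -0.045, 0.0014]
orientation: [-3.121, -0.362, 0.001]
contact_force: [0.0, 0.4, -0.5]
grip_width: 0.0003
gripper_force: 0.0
clock: 8.3
tcp_pos: [0.4626, -0.0453, -0.0001]
orientation: [3.121, 0.361, 0.003]
contact_force: [-0.7, 0.1, 1.1]
grip_width: -0.0002
gripper_force: 0.0
clock: 8.47
tcp_pos: [0.4621, -0.0453, -0.0016]
orientation: [3.121, 0.361, 0.001]
contact_force: [0.4, -0.9, 0.6]
grip_width: 0.0001
gripper_force: 0.0
```

```bash
cat > tilt.py <<'E'
from h import *
from scipy.optimize import least_squares
o=r.get_obs();c=r.camera_model("wrist");im=r.grab_frame("wrist")
hsv=cv2.cvtColor(im,cv2.COLOR_BGR2HSV)
m=((hsv[...,1]>70)&(hsv[...,2]>70)&((hsv[...,0]<25)|(hsv[...,0]>172))).astype(np.uint8)
m[300:]=0
m=cv2.morphologyEx(m,cv2.MORPH_OPEN,np.ones((5,5)))
n,l,st,ce=cv2.connectedComponentsWithStats(m)
L0=np.array([.5002,-.0364,.0225])
p0=proj(c,L0).astype(int);k=l[p0[1],p0[0]]
cs=max(cv2.findContours((l==k).astype(np.uint8),0,1)[0],key=cv2.contourArea)
P=cv2.convexHull(cs)[:,0].astype(float)
P=cs[:,0].astype(float);P=P[P[:,1]<255]
e=np.array([np.cos(.2315),np.sin(.2315),0]);f=np.array([-e[1],e[0],0]);z=np.array([0,0,1.])
a=np.linspace(0,2*np.pi,180)
def sil(q):
    th,dx,dy=q; ee=e*np.cos(th)+z*np.sin(th); nn=-e*np.sin(th)+z*np.cos(th)
    pv=L0-e*.027-z*.0025+e*dx+f*dy
    pts=[pv+ee*(.027+.0315*np.cos(t))+f*.0315*np.sin(t)+nn*h for t in a for h in(.0025,-.006)]
    return cv2.convexHull(np.array([proj(c,p) for p in pts],np.float32))
def res(q):
    H=sil(q);return np.array([cv2.pointPolygonTest(H,(float(u),float(v)),True) for u,v in P[::6]])
best=min((least_squares(res,[t,0,0],x_scale=[.1,.003,.003],diff_step=1e-3,loss='soft_l1') for t in(.02,.25)),key=lambda s:s.cost)
print("area",st[k][:5],"tilt",best.x[0],"dx,dy",best.x[1:],"cost/pt",best.cost/len(P[::6]),"Fz",o['contact_force'],"tcp",o['tcp_pos'])
E
python3 tilt.py
```

```text
area [  235   123   181   177 24949] tilt -0.12918104800426544 dx,dy [ 0.0003 -0.0007] cost/pt 0.16540053152506906 Fz [ 0.3694 -0.9041  0.6115] tcp [ 0.4621 -0.0453 -0.0016]
```

```bash
for i in 1; do python3 -m crank '[[0,0,-0.005,0,-1],[0,0,0,0,-1]]'|grep -E "tcp|contact"; python3 tilt.py; python3 -m crank '[[0,0,-0.003,0,-1],[0,0,0,0,-1]]'|grep -E "tcp|contact"; python3 tilt.py;done
```

```text
tcp_pos: [0.4619, -0.0453, -0.0029]
contact_force: [0.0, 0.2, 2.2]
area [  233   124   185   176 25521] tilt -0.06488789223427706 dx,dy [ 0.0001 -0.0008] cost/pt 0.17390476602386074 Fz [0.0008 0.1586 2.1852] tcp [ 0.4619 -0.0453 -0.0029]
tcp_pos: [0.4617, -0.0453, -0.0036]
contact_force: [-0.5, -0.6, 0.7]
area [  230   126   191   174 25911] tilt 0.09367157838173325 dx,dy [-0.0008 -0.0009] cost/pt 0.2854419571558233 Fz [-0.4812 -0.629   0.7294] tcp [ 0.4617 -0.0453 -0.0036]
```

Lid has tipped roughly 0.2–0.3 rad. Look once, then hold.

```bash
python3 -m crank '[[0,0,0,0,-1],[0,0,0,0,-1],[0,0,0,0,-1],[0,0,0,0,-1]]'|grep -E "clock|contact"; python3 tilt.py; python3 look.py w6
```

```text
clock: 9.28
contact_force: [-1.2, -1.1, 1.7]
area [  231   126   190   174 25855] tilt 0.07022580067362594 dx,dy [-0.0007 -0.0009] cost/pt 0.3341884852684832 Fz [-1.2074 -1.1119  1.7223] tcp [ 0.4618 -0.0453 -0.0035]
[ 0.4618 -0.0453 -0.0035] [ 3.1208  0.3606 -0.0002] [-0.5514 -0.6755  0.9977] -0.00021606961116423133
```

View pics/w6.png

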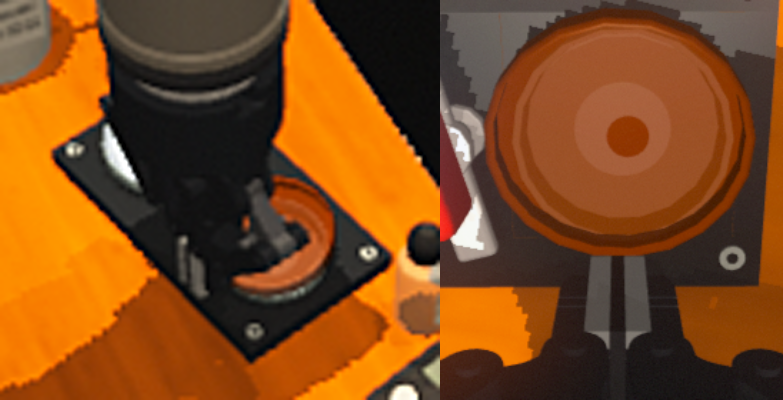

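The amber lid is clearly tipped, with its near edge down under the fingertips (621,255) and its far edge up. Holding for 2 s.

```bash
for i in 1 2 3; do :; done; python3 -m crank '[[0,0,0,0,-1],[0,0,0,0,-1],[0,0,0,0,-1],[0,0,0,0,-1],[0,0,0,0,-1],[0,0,0,0,-1],[0,0,0,0,-1],[0,0,0,0,-1]]'|grep contact; python3 tilt.py; python3 -m crank '[[0,0,0,0,-1],[0,0,0,0,-1],[0,0,0,0,-1],[0,0,0,0,-1],[0,0,0,0,-1],[0,0,0,0,-1],[0,0,0,0,-1],[0,0,0,0,-1]]'|grep contact;  python3 -m crank '[[0,0,0,0,-1],[0,0,0,0,-1],[0,0,0,0,-1],[0,0,0,0,-1],[0,0,0,0,-1],[0,0,0,0,-1],[0,0,0,0,-1],[0,0,0,0,-1]]'|grep -E "clock|contact"; python3 tilt.py
```

```text
contact_force: [-1.7, -0.5, 1.4]
area [  231   126   190   174 25842] tilt 0.06293481271408885 dx,dy [-0.0007 -0.0009] cost/pt 0.2379810900202211 Fz [-1.7378 -0.5215  1.438 ] tcp [ 0.4618 -0.0453 -0.0036]
contact_force: [-1.9, -0.3, 1.2]
clock: 11.48
contact_force: [-0.8, -0.1, 2.1]
area [  231   126   190   174 25851] tilt 0.06541080146515822 dx,dy [-0.0007 -0.0009] cost/pt 0.28622330357571 Fz [-0.8382 -0.0706  2.1197] tcp [ 0.4619 -0.0452 -0.0035]
```

```bash
python3 -m crank '[[0,0,-0.001,0,-1],[0,0,0,0,-1],[0,0,0,0,-1],[0,0,0,0,-1]]'|grep contact; python3 tilt.py; python3 -m crank '[[0,0,0,0,-1],[0,0,0,0,-1],[0,0,0,0,-1],[0,0,0,0,-1],[0,0,0,0,-1],[0,0,0,0,-1],[0,0,0,0,-1],[0,0,0,0,-1]]'|grep contact;  python3 -m crank '[[0,0,0,0,-1],[0,0,0,0,-1],[0,0,0,0,-1],[0,0,0,0,-1],[0,0,0,0,-1],[0,0,0,0,-1],[0,0,0,0,-1],[0,0,0,0,-1]]'|grep -E "clock|contact"; python3 tilt.py
```

```text
contact_force: [-1.5, -0.3, 2.1]
area [  230   128   192   172 25923] tilt 0.13542584773957597 dx,dy [-0.0009 -0.0009] cost/pt 0.3213053002035427 Fz [-1.4835 -0.2882  2.0609] tcp [ 0.4618 -0.0452 -0.0038]
contact_force: [-1.1, -0.5, 1.7]
clock: 13.25
contact_force: [-0.2, -0.4, 1.6]
area [  230   127   192   173 25897] tilt 0.12833251515347197 dx,dy [-0.0008 -0.0009] cost/pt 0.29769472394977287 Fz [-0.2091 -0.3963  1.5593] tcp [ 0.4619 -0.0452 -0.0037]
```

```bash
python3 -m crank '[[0,0,0.001,0,-1],[0,0,0.001,0,-1],[0,0,0.001,0,-1],[0,0,0.001,0,-1],[0,0,0.001,0,-1],[0,0,0.001,0,-1],[0,0,0.001,0,-1],[0,0,0.002,0,-1]]'|grep contact; python3 -m crank '[[0,0,0.003,0,-1],[0,0,0.005,0,-1],[0,0,0.01,0,-1],[0,0,0,0,-1],[0,0,0,0,-1]]'|grep -E "clock|tcp|contact"; python3 tilt.py
```

```text
contact_force: [0.3, -0.3, -0.7]
clock: 14.38
tcp_pos: [0.462, -0.0453, 0.0018]
contact_force: [0.3, 0.9, 0.2]
area [  237   121   177   174 24009] tilt -0.13687581577496108 dx,dy [ 0.0006 -0.0008] cost/pt 0.23864947225451866 Fz [0.2889 0.9239 0.1584] tcp [ 0.462  -0.0453  0.0018]
```

Flat again. Going back to the wing.

```bash
python3 -m crank '[[0,0,0.2,0,-0.3],[0,0,0.2,0,-0.3],[0.05,0.08,0,0.11,-0.3],[0.05,0.08,0,0.106,-0.3],[0.044,0.084,0,0.106,-0.3],[0,0,0,0,-0.3],[0,0,0,0,-0.3]]' 25
```

```text
clock: 15.02
tcp_pos: [0.4908, 0.0044, 0.0816]
orientation: [-3.05, -0.753, -0.0]
contact_force: [0.7, 0.2, 0.4]
grip_width: 0.0297
gripper_force: 0.0
```

Descend 73 mm to TCP ≈ 9 mm, then grip.

```bash
python3 -m crank '[[0,-0.005,-0.12,0,-0.3],[0,0,-0.12,0,-0.3],[0,0,-0.12,0,-0.3],[0,0,0,0,-0.3],[0,0,0,0,-0.3]]'; python3 -m crank '[[0,0,0,0,-1],[0,0,0,0,-1],[0,0,0,0,-1],[0,0,0,0,-1],[0,0,0,0,-1]]'
```

```text
clock: 15.43
tcp_pos: [0.489, 0.0016, 0.0089]
orientation: [-3.051, -0.749, 0.006]
contact_force: [0.1, -0.2, 0.5]
grip_width: 0.0295
gripper_force: 0.0
clock: 15.85
tcp_pos: [0.4909, 0.0033, 0.0109]
orientation: [-3.05, -0.752, -0.002]
contact_force: [-4.3, 2.9, 7.5]
grip_width: 0.008
gripper_force: 28.7
```

```bash
python3 -m crank '[[0,0,0,0.153,-1],[0,0,0,0.153,-1],[0,0,0,0.153,-1],[0,0,0,0.153,-1],[0,0,0,0.153,-1],[0,0,0,0.153,-1]]'; python3 -m crank '[[0,0,0,0.153,-1],[0,0,0,0.153,-1],[0,0,0,0.153,-1],[0,0,0,0.153,-1],[0,0,0,0.153,-1],[0,0,0,0,-1],[0,0,0,0,-1]]'
```

```text
clock: 16.35
tcp_pos: [0.4908, 0.0035, 0.0109]
orientation: [2.584, 1.787, 0.002]
contact_force: [-5.4, 3.8, 7.5]
grip_width: 0.0084
gripper_force: 28.8
clock: 16.93
tcp_pos: [0.4905, 0.0036, 0.0109]
orientation: [1.946, 2.467, 0.001]
contact_force: [-6.2, 4.7, 9.5]
grip_width: 0.0084
gripper_force: 29.1
```

Tool now at 103.5°, so the bar is at ≈0. Release, rise, and check from above.

```bash
python3 -m crank '[[0,0,0,0,-0.3],[0,0,0,0,-0.3],[0,0,0,0,-0.3],[0,0,0.1,0,-0.3],[0,0,0.15,0,-0.3],[0,0,0.15,0,-0.3],[0,-0.1,0.15,0,-0.3],[0,-0.2,0,0,-0.3]]'; python3 -m crank '[[0,-0.2,0,0,-0.3],[0,-0.2,0,0,-0.3],[0,-0.2,0,0,-0.3],[0,-0.2,0,0,-0.3],[0,-0.2,0,0,-0.3],[0,0,0,0,-0.3],[0,0,0,0,-0.3]]'
python3 - <<'E'
from h import *
im=r.grab_frame("top");s=r.grab_frame("scene")
a=cv2.resize(im[190:290,200:420],(792,360),interpolation=cv2.INTER_CUBIC)
b=cv2.resize(s[180:280,230:396],(398,240),interpolation=cv2.INTER_CUBIC)
cv2.imwrite("pics/end.png",np.vstack([a,np.hstack([b,np.zeros((240,394,3),np.uint8)])]))
E
```

```text
clock: 17.6
tcp_pos: [0.4954, -0.0531, 0.1257]
orientation: [1.932, 2.467, 0.012]
contact_force: [2.4, -0.9, -0.6]
grip_width: 0.03
gripper_force: 0.0
clock: 18.18
tcp_pos: [0.4899, -0.261, 0.1195]
orientation: [1.954, 2.459, -0.001]
contact_force: [0.6, 0.9, -0.1]
grip_width: 0.0299
gripper_force: 0.0
```

View pics/end.png

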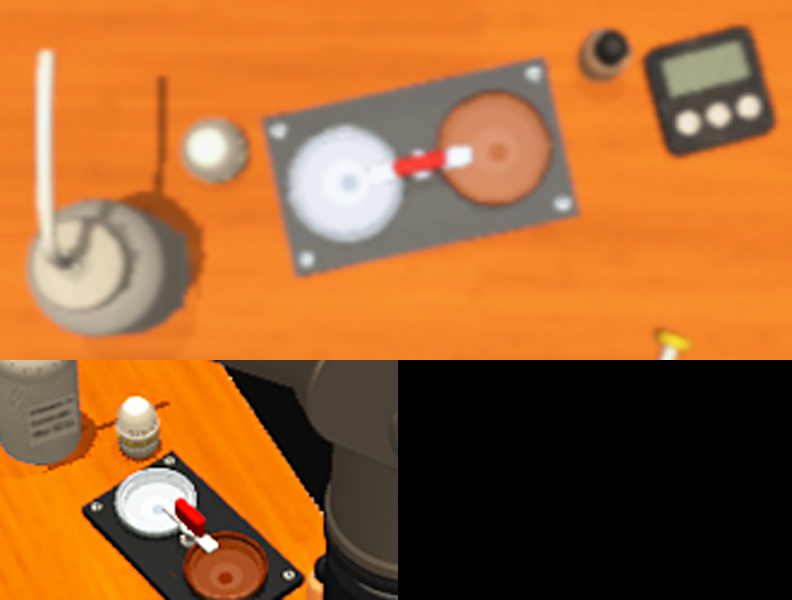

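The bar lies along the holder's axis, from (372,173) to (472,153). The amber lid is at (494,148), where it started, and nothing else has moved.

```bash
python3 -c "
from bench import r
print(r.hand_in())"
```

```text
the job is handed in; nothing more can be done
None
```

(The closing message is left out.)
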